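# Tip the wheels off the reject flap and hold the flap open

### The job

Two black pulley wheels were left lying on the closed steel reject flap. Without touching the wheels, lift the flap (it has a red grip bar) so that both slide off over the hinge into the blue tray behind it, then keep holding the flap open at 60 degrees, in line with the two fixed yellow angle arms beside it, so that the slot can be inspected; finish while holding it there, since it falls shut if let go. Leave the sprue runner, plug gauge, bracket and brush where they lie.

Things in the scene. Friction and masses are not known exactly. Their poses are not given: they have to be found in the camera images.
- reject_unit: Fixed grey sheet-metal housing, 135 (x) x 210 (y) x 75 high mm; the steel flap covers the slot in its top and a blue open tray is fixed behind it. Origin on the bench, 75 mm behind (+x of) the housing's front face, mid width; +x points from the red bar to the hinge and on to the tray, +y along the hinge, z up. Yawed up to about 15 degrees.
- angle_arm (a point): Upper end of the yellow angle arm on the +y side. Two such fixed flat arms, 12 mm wide and 4 mm thick, stand beside the flap, 111 mm from its middle in y either way; each runs out to 100 mm from the hinge line (163 mm above the bench) at exactly 60 degrees to the bench, leaning towards the red bar's side.
- flap (a joint): Opening angle in rad of the steel flap, a 0.45 kg plate 130 (from hinge to free edge) x 180 x 3 mm with 12 mm side lips and a red bar at its free edge: 0 shut (level), 1.047 = 60 degrees = parallel with the yellow arms, stop at 1.4. It grows as the red bar is lifted. Hinge nearly free of friction: the flap falls shut from every angle.
- hinge_mid (a point): Middle of the flap's hinge axis, at the housing's rear top edge, 60 mm behind the unit's origin in its +x and 76.5 mm above the bench. Axes as the unit's.
- flap_bar (a point): Middle of the red round grip bar, 12 mm diameter, 150 mm long, along the flap's y. It lies in the plane of the plate (its x points to the hinge, z is the plate normal), 175 mm from the hinge axis and 45 mm beyond the plate's free edge, carried by two 10 mm wide steel straps 65 mm to either side of its middle; clear air above, below and on both sides between the straps. Its height when shut is 76.5 mm.
- tray_floor (a point): Centre of the blue tray's inner floor, 5 mm above the bench, axes as the unit's; the inner floor reaches 100 mm along x and 115 mm along y either way. Side walls 60 mm high, rear wall 70 mm; its front wall is the housing itself (75 mm).
- wheel_0: Black acetal pulley wheel with a groove and a brass bush, diameter 44 mm, 18 mm thick, about 35 g, lying flat on the flap at the start. Origin at the centre of its underside, z along its axle. Slides on the flap once that is steep (between about 30 and 50 degrees).
- wheel_1: The other pulley wheel, just the same.
- sprue: Bystander: translucent green sprue runner, an H of 110 x 60 x 8 mm with an upright 49 mm sprue. Origin under its middle.
- plug_gauge: Bystander: stainless plug gauge lying on the bench, 118 mm long along x, 14 mm square handle. Origin under the handle's middle.
- bracket: Bystander: orange nylon L bracket, 60 x 45 mm foot, 51 mm high. Origin under the foot's middle.
- brush: Bystander: bench brush about 170 mm long, lying along its x, origin at its underside.
There are look-alikes about, which are no part of the job. Leave any green or purple look-alike of the wheel_0 alone.

How it is judged:
By the outcome, as a careful person would: the job done as asked, in the order asked, and still so for the second after the job is handed in, while the arm keeps its last pose, push and grip.
It also fails if it takes over 34 s, if anything falls off the work surface, if the arm or the gripper's body presses on something with over 40 N, if the wrist force passes 120 N, or if a joint passes its speed limit or range.

### The arm

A 7-joint arm with a two-finger parallel gripper is mounted at the origin on the work surface. World frame = base frame: x ahead of the robot, y to its left, z up, the work surface at z = 0. Lengths are in mm, angles in rad, forces in N, time in s.
With the tool pointing down it reaches from about 425 to 800 mm from the base axis. Payload 8.3 kg.
Tool frame: the origin (TCP) lies at the very end of the fingers, on their centre line; the grasp point (between the pads) lies 19 mm behind it; z points along the fingers, y is the direction in which the jaws open and shut (so a half turn about z gives the same grasp; the last joint's range is limited). The gripper opens to 85 mm and grips with 20 to 120 N. Pads are 22 mm wide; open, the fingers measure 114 mm over their backs; the gripper's body (76 mm by 85 mm) begins 54 mm behind the grasp point. The pads swing forward as they close: fully open they stand 13 mm farther back than shut.
Start: joints at [-1.336, 0.383, 0.016, 1.37, -0.006, 1.388, -0.046], TCP at [183.334, 597.488, 231.279] pointing down, gripper open.
Joint ranges: [-2.95, 2.95], [-0.25, 2.06], [-1.52, 1.56], [0.18, 2.33], [-1.44, 4.58], [0.02, 2.06], [-3.01, 3.01]. Speed limits (rad/s): [2.39, 2.39, 3.01, 3.01, 3.14, 3.14, 3.14].

### API

Orientations are given as a unit quaternion [w, x, y, z].
In Python, from station import manip gives the robot as it stands. The module is installed in compiled form; this text tells all that it offers.
- The arm moves only by the shell command python3 -m pendant 'ROWS' [FORCE]. ROWS is text: rows parted by semicolons, each of 5 numbers parted by spaces: the shift along the tool's x, y, z in m, then the turn about the tool's z in degrees, then the closure in counts, from 0 (fully open) to 255 (shut). A call has 1 to 5 rows; each row shifts and turns the pose as measured when the row begins, along the tool's axes as they then stand; what a row does not reach is not made up. A row lasts 1/12 s, in which the tool goes at most 41.7 mm and 7.16 degrees, less where a joint would pass 70% of its speed; a pose out of reach is approached as far as the arm can. A call is refused whole if a number of a shift passes 0.0417 or a number of a turn 7.16, either way. A call with a gripper value outside its range is refused whole. The fingers move at their own pace and stop on an object; FORCE is the grip in N (left out, the last holds). Time passes only in rows, so rows that do not move let the fingers close. It gives the time, the measured TCP pose, the force and the opening at its end, in the units of the state.
- manip.get_obs(): the state, without advancing time (a new reading comes with each control period).
- manip.snapshot(name): name is "scene" or "side" or "wrist"; returns a dict with "color" (384x512x3 uint8, red, green, blue), "vfov" (degrees; the focal length in pixels is half the picture's height over the tangent of half this angle, whatever the lens; pixels are square), "cx", "cy" (the principal point, pixels), "k1" (the pictures are not rectified: a ray, as slopes to the right and down, at radius r is drawn at 1 + k1 r^2 times it, then the intrinsics apply), "world_from_camera" (4x4, takes a point from camera to world coordinates). Camera axes: x right, y up, looking along -z (the intrinsics and any distortion apply to the point x, -y, -z); pixel columns grow to the right and rows downward; lengths in mm; the calibration is good to about 2 mm. A picture is of the moment at which its call begins. There is no depth.
- manip.hand_in(): hands the job in, once; it reports no verdict.
The state is a dict: "t": time; "joint_positions": joint angles; "dq": joint speeds; "joint_torque": joint torques, N m; "tcp_pos": TCP position; "tcp_rot": TCP orientation; "wrist_force": force on the tool from outside, world axes, zero at the start; "moment": the same for the moment, N m; "finger_gap": opening from 0.0 (shut) to 1.0 (fully open).
Only numpy, scipy, OpenCV 4.12 (cv2) and the standard library are available. Lean on these libraries where they do the work, as an engineer would, in place of code of your own. Each camera call takes 0.05 s, during which the arm holds its last target. There are 200 camera calls.

## Working session

There is one attempt and no reset: what is moved stays moved. The work goes in short steps, Python scripts to look and compute and a shell command to move; the robot and the scene stay as the last step left them, time stands still between calls to the robot, and variables do not carry over. Pictures are saved under pics/ and viewed, about 8 in all and at most 12, crops included, and the job is handed in when it is done.

```bash
mkdir -p pics
cat > h.py <<'E'
from station import manip
import numpy as np, cv2
from scipy.spatial.transform import Rotation as R
def snap(n,f):
    s=manip.snapshot(n); cv2.imwrite(f'pics/{f}.png',s['color'][:,:,::-1]); np.save(f'pics/{f}.npy',s,allow_pickle=True); return s
def load(f): return np.load(f'pics/{f}.npy',allow_pickle=True).item()
def K(s):
    f=192/np.tan(np.radians(s['vfov'])/2); return np.array([[f,0,s['cx']],[0,f,s['cy']],[0,0,1.]]),np.array([s['k1'],0,0,0.])
F=np.diag([1,-1,-1.])
def ray(s,u,v):
    k,d=K(s); p=cv2.undistortPoints(np.array([[[u,v]]],float),k,d)[0,0]
    T=s['world_from_camera']; return T[:3,3],T[:3,:3]@F@np.array([p[0],p[1],1])
def onz(s,u,v,z):
    o,d=ray(s,u,v); return o+d*(z-o[2])/d[2]
def proj(s,P):
    k,d=K(s); T=s['world_from_camera']; Q=(np.atleast_2d(P)-T[:3,3])@T[:3,:3]@F
    return cv2.projectPoints(Q,np.zeros(3),np.zeros(3),k,d)[0][:,0]
def st():
    o=manip.get_obs(); print(round(o['t'],2),np.round(o['tcp_pos'],1),np.round(o['tcp_rot'],3),'F',np.round(o['wrist_force'],1),'gap',round(o['finger_gap'],3),'q',np.round(o['joint_positions'],2)); return o
E
python3 - <<'E'
from h import *
a=snap('scene','a');b=snap('side','b');st()
cv2.imwrite('pics/ab.png',cv2.resize(np.vstack([a['color'],b['color']])[:,:,::-1],None,fx=.78,fy=.78))
for s in(a,b):print(np.round(s['world_from_camera'],2),s['vfov'],s['k1'])
E
```

```text
0.1 [183.2 597.1 230.4] [-0.     0.148  0.989 -0.001] F [-0.5  0.4  0.3] gap 1.007 q [-1.34  0.38  0.02  1.37 -0.01  1.39 -0.05]
[[ 3.40000e-01 -5.80000e-01  7.40000e-01  1.29443e+03]
 [ 9.40000e-01  2.20000e-01 -2.60000e-01 -2.65010e+02]
 [-1.00000e-02  7.90000e-01  6.20000e-01  7.26490e+02]
 [ 0.00000e+00  0.00000e+00  0.00000e+00  1.00000e+00]] 57.86306845197619 0.004481808527091177
[[ 8.1000e-01  2.9000e-01 -5.1000e-01  1.3048e+02]
 [-5.8000e-01  4.4000e-01 -6.8000e-01 -6.5355e+02]
 [ 3.0000e-02  8.5000e-01  5.2000e-01  6.3149e+02]
 [ 0.0000e+00  0.0000e+00  0.0000e+00  1.0000e+00]] 55.79470971951159 -0.059830745359150256
```

View pics/a.png

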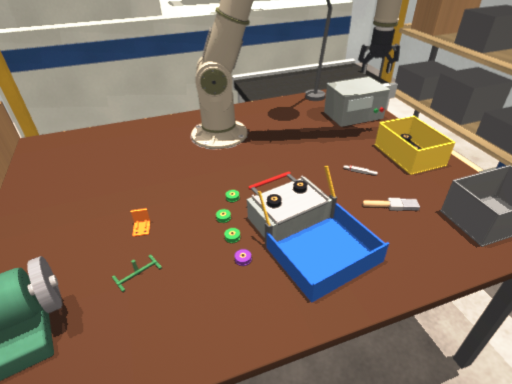

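View pics/b.png

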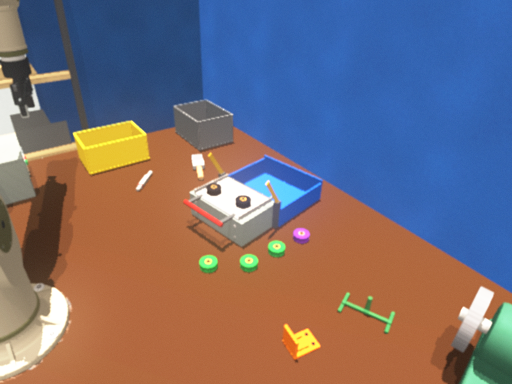

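The scene shows the flap with two black wheels at (274,200) and (300,186), and the red bar from (250,187) to (289,175). In the side view the bar runs from (186,202) to (221,222). Look-alikes:
- Green wheels at (232,195), (223,215) and (232,235).
- A purple wheel at (243,257).
- A dark wheel-like item in the yellow box at (406,138), which is not on the flap.

My target is the only red bar.

Run:
```python
from h import *
from scipy.optimize import least_squares
sa,sb=load('a'),load('b'); E={}
for n,s,box in(('a',sa,(235,165,305,200)),('b',sb,(175,190,235,235))):
    c=s['color'].astype(int); m=(c[...,0]>110)&(c[...,1]<60)&(c[...,2]<60)
    x0,y0,x1,y1=box; mm=np.zeros_like(m); mm[y0:y1,x0:x1]=m[y0:y1,x0:x1]
    v,u=np.nonzero(mm); p=np.c_[u,v].astype(float); c0=p.mean(0); d=np.linalg.svd(p-c0)[2][0] if len(p)<3000 else None
    t=(p-c0)@d; e=[c0+d*(t.min()-.0),c0+d*(t.max()+.0)]; E[n]=e
    w=[onz(s,*q,76.5) for q in e]; print(n,len(u),np.round(e,1),np.round(w,1),np.linalg.norm(w[0]-w[1]))
    dd=w[1]-w[0]; print('mid',(w[0]+w[1])/2,'yaw of bar y',np.degrees(np.arctan2(dd[1],dd[0])))
st()
cv2.imwrite('pics/c1.png',np.hstack([cv2.resize(sa['color'][150:300,230:395,::-1],(400,400)),cv2.resize(sb['color'][140:260,170:330,::-1],(400,400))]))
```

```text
a 65 [[285.1 175.3]
 [248.8 188.6]] [[471.6 103.   76.5]
 [495.7 -26.7  76.5]] 131.95067869215595
mid [483.62114162  38.17161614  76.5       ] yaw of bar y -79.47338557468328<stdin>:7: RuntimeWarning: Mean of empty slice.
  ret = um.true_divide(
Traceback (most recent call last):
ValueError: zero-size array to reduction operation minimum which has no identity
```

Run:
```python
from h import *
sa,sb=load('a'),load('b')
print(sb['color'][212,204],sb['color'][230,190])
for n,s,box in(('a',sa,(235,165,300,200)),('b',sb,(178,192,232,232))):
    c=s['color'].astype(int); m=(c[...,0]>110)&(c[...,0]>1.9*c[...,1])&(c[...,0]-c[...,1]>75)&(c[...,0]>1.9*c[...,2])
    x0,y0,x1,y1=box; mm=np.zeros_like(m); mm[y0:y1,x0:x1]=m[y0:y1,x0:x1]
    v,u=np.nonzero(mm); p=np.c_[u,v].astype(float); c0=p.mean(0); d=np.linalg.svd(p-c0,full_matrices=False)[2][0]
    t=(p-c0)@d; e=[c0+d*t.min(),c0+d*t.max()]
    w=[onz(s,*q,76.5) for q in e]; print(n,len(u),np.round(e,1),np.round(w,1),np.linalg.norm(w[0]-w[1]))
    dd=w[1]-w[0]; print('mid',(w[0]+w[1])/2,'bar dir',np.degrees(np.arctan2(dd[1],dd[0])))
st()
cv2.imwrite('pics/c1.png',np.hstack([cv2.resize(sa['color'][150:300,230:395,::-1],(400,400)),cv2.resize(sb['color'][140:260,170:330,::-1],(400,400))]))
```

```text
[255 108  95] [170 105  66]
a 185 [[290.  171.9]
 [248.1 187.2]] [[460.1 124.9  76.5]
 [488.4 -26.8  76.5]] 154.3364819888078
mid [474.23916491  49.08590352  76.5       ] bar dir -79.42190605206225
b 214 [[183.  200. ]
 [221.6 224.7]] [[463.4 123.9  76.5]
 [493.9 -29.1  76.5]] 155.9992763485128
mid [478.61894546  47.37879589  76.5       ] bar dir -78.73809497107027
0.1 [183.2 597.1 230.4] [-0.     0.148  0.989 -0.001] F [-0.5  0.4  0.3] gap 1.007 q [-1.34  0.38  0.02  1.37 -0.01  1.39 -0.05]
```

View pics/c1.png

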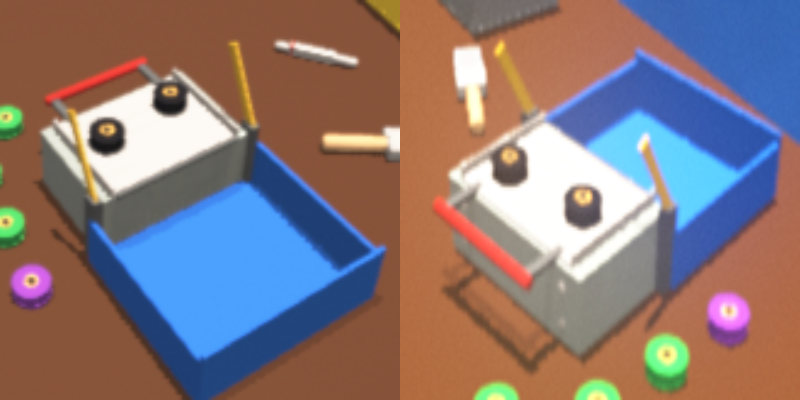

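```bash
cat >> h.py <<'E'
YAW=np.radians(10.9); UX=np.array([np.cos(YAW),np.sin(YAW),0]); UY=np.array([-UX[1],UX[0],0]); BAR=np.array([476.5,48,76.5]); H=BAR+175*UX
def need(P):
    o=st(); q=o['tcp_rot']; M=R.from_quat([q[1],q[2],q[3],q[0]]).as_matrix()
    y=np.degrees(np.arctan2(M[1,1],M[0,1])); print('shift tool mm',np.round(M.T@(np.array(P)-o['tcp_pos']),1),'turn deg',round(y-np.degrees(YAW),1))
E
python3 -c "
from h import *
for n in 'ab': print(np.round(proj(load(n),[H-50*UX+111*UY+[0,0,86.6],H-50*UX-111*UY+[0,0,86.6],H]),1))"
python3 -m pendant '-.027 -.027 0 4.2 135;-.029 -.025 0 4.2 135;-.030 -.023 0 4.2 135;-.032 -.021 0 4.2 135;-.033 -.018 0 4.2 135' 30
python3 -c "
from h import *
need(BAR+[0,0,75])"
```

```text
[[325.5 165.5]
 [258.7 190.8]
 [302.5 211.5]]
[[208.1 153.6]
 [265.4 181.9]
 [247.4 187.3]]
t: 0.52
tcp_pos: [265.2, 428.0, 224.4]
tcp_rot: [-0.002, 0.325, 0.946, -0.005]
wrist_force: [1.1, 0.3, 0.7]
finger_gap: 0.472
0.52 [265.2 428.  224.4] [-0.002  0.325  0.946 -0.005] F [1.1 0.3 0.7] gap 0.472 q [-1.2   0.13  0.13  1.7  -0.02  1.32 -0.15]
shift tool mm [-400.2 -169.4   74. ] turn deg 41.2
```

```bash
python3 -m pendant '-.035 -.015 0 4.2 135;-.036 -.012 0 4.2 135;-.037 -.010 0 4.2 135;-.037 -.007 0 4.2 135;-.038 -.005 0 4.2 135' 30
python3 -c "
from h import *
need(BAR+[0,0,75])"
```

```text
t: 0.93
tcp_pos: [356.9, 250.5, 223.2]
tcp_rot: [-0.002, 0.499, 0.866, -0.006]
wrist_force: [0.6, 0.4, 0.4]
finger_gap: 0.47
0.93 [356.9 250.5 223.2] [-0.002  0.499  0.866 -0.006] F [0.6 0.4 0.4] gap 0.47 q [-1.   -0.02  0.31  1.87  0.01  1.31 -0.17]
shift tool mm [-235.1    2.9   72.1] turn deg 19.2
```

```bash
python3 -m pendant '-.038 -.001 .01 4 135;-.038 .002 .01 4 135;-.038 .004 .01 4 135;-.037 .006 .01 4 135;-.037 .008 .01 3 135' 30
python3 - <<'E'
from h import *
need(BAR+[0,0,60]); s=snap('wrist','w1')
print(np.round(proj(s,[BAR+75*UY,BAR-75*UY]),1))
E
```

```text
t: 1.35
tcp_pos: [446.6, 73.0, 173.8]
tcp_rot: [-0.001, 0.642, 0.766, -0.003]
wrist_force: [1.5, 0.6, 0.2]
finger_gap: 0.47
1.35 [446.6  73.  173.8] [-0.001  0.642  0.766 -0.003] F [1.5 0.6 0.2] gap 0.47 q [-0.76  0.05  0.55  1.92 -0.02  1.19 -0.03]
shift tool mm [-29.7  25.3  37.2] turn deg -0.9
[[287.4 138.8]
 [284.4 301.5]]
```

View pics/w1.png

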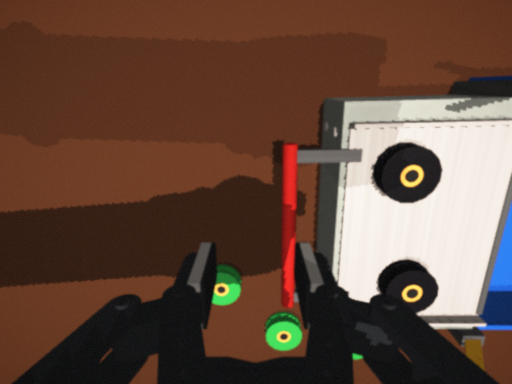

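The wrist view shows the bar from (290,144) to (288,306), about 3 to 5 px off my prediction. I'll correct the bar middle to about (480,45). The wheels on the flap are at (407,172) and (408,288).

```bash
sed -i 's/BAR=np.array(\[476.5,48,76.5\])/BAR=np.array([480.,45.,76.5])/' h.py
python3 -m pendant '-.020 .020 .008 -.9 135;-.013 .012 .008 0 135;0 0 0 0 135' 30
python3 -c "
from h import *
need(BAR+[0,0,-18])"
```

```text
t: 1.65
tcp_pos: [486.1, 31.2, 154.6]
tcp_rot: [-0.0, 0.644, 0.765, -0.005]
wrist_force: [-0.1, 0.0, -0.8]
finger_gap: 0.467
1.65 [486.1  31.2 154.6] [-0.     0.644  0.765 -0.005] F [-0.1  0.  -0.8] gap 0.467 q [-0.68  0.16  0.61  1.86 -0.09  1.16  0.13]
shift tool mm [15.3 -2.8 96.1] turn deg -1.1
```

```bash
python3 -m pendant '.015 -.003 .020 -1 135;0 0 .020 0 135;0 0 .015 0 135;0 0 0 0 135' 30
python3 - <<'E'
from h import *
need(BAR+[0,0,-18]); s=snap('wrist','w2')
print(np.round(proj(s,[BAR+75*UY,BAR-75*UY,BAR]),1))
E
```

```text
t: 1.98
tcp_pos: [480.0, 44.4, 97.6]
tcp_rot: [-0.0, 0.639, 0.77, -0.006]
wrist_force: [-1.6, 0.1, -0.7]
finger_gap: 0.47
1.98 [480.   44.4  97.6] [-0.     0.639  0.77  -0.006] F [-1.6  0.1 -0.7] gap 0.47 q [-0.68  0.22  0.59  1.94 -0.13  1.03  0.15]
shift tool mm [ 0.9  0.5 39.1] turn deg -0.3
[[255.4 102.6]
 [256.6 338.5]
 [256.1 236.5]]
```

View pics/w2.png

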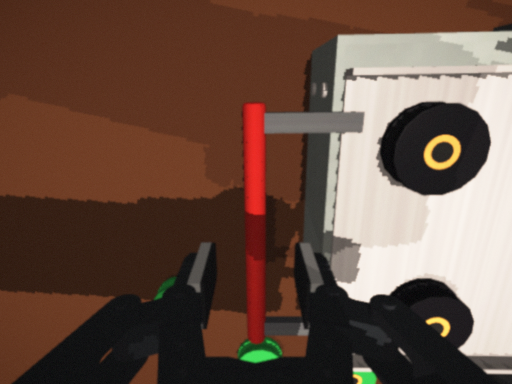

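The bar runs from (255,103) to (257,341), centred between the fingers at x=205 and x=305. I'll descend and grip.

```bash
python3 -m pendant '.001 0 .018 0 135;0 0 .012 0 135;0 0 .006 0 135;0 0 0 0 135' 30
python3 -m pendant '0 0 0 0 230;0 0 0 0 230;0 0 0 0 230;0 0 0 0 230' 40
python3 - <<'E'
from h import *
need(BAR+[0,0,-18])
E
```

```text
t: 2.37
tcp_pos: [481.8, 46.3, 65.0]
tcp_rot: [0.001, 0.638, 0.77, -0.004]
wrist_force: [-0.1, 0.0, -0.7]
finger_gap: 0.471
t: 2.7
tcp_pos: [479.4, 45.8, 66.6]
tcp_rot: [-0.001, 0.638, 0.77, -0.005]
wrist_force: [5.8, 0.4, -2.9]
finger_gap: 0.119
2.7 [479.4  45.8  66.6] [-0.001  0.638  0.77  -0.005] F [ 5.8  0.4 -2.9] gap 0.119 q [-0.67  0.27  0.58  1.97 -0.17  0.96  0.18]
shift tool mm [-0.9  0.5  8.1] turn deg -0.2
```

Gripped, but a bit high on the pads, so I'll reseat lower.

```bash
python3 -m pendant '0 0 0 0 180;0 0 .010 0 180;0 0 .004 0 180;0 0 .002 0 180' 40
python3 -m pendant '0 0 0 0 240;0 0 0 0 240;0 0 0 0 240;0 0 0 0 240' 40
python3 - <<'E'
from h import *
need(BAR+[0,0,-18])
E
```

```text
t: 3.03
tcp_pos: [481.6, 46.2, 51.7]
tcp_rot: [0.0, 0.638, 0.77, -0.003]
wrist_force: [0.3, 0.6, -0.2]
finger_gap: 0.294
t: 3.37
tcp_pos: [479.3, 45.8, 51.0]
tcp_rot: [-0.002, 0.638, 0.77, -0.005]
wrist_force: [0.6, -0.4, -1.5]
finger_gap: 0.124
3.37 [479.3  45.8  51. ] [-0.002  0.638  0.77  -0.005] F [ 0.6 -0.4 -1.5] gap 0.124 q [-0.66  0.29  0.57  1.98 -0.19  0.93  0.19]
shift tool mm [-0.9  0.4 -7.5] turn deg -0.2
```

```bash
cat >> h.py <<'E'
T0=np.array([479.3,45.8,51.0])
def arc():
    o=manip.get_obs(); d=o['tcp_pos']-T0; x=175-d@UX; th=np.arctan2(d[2],x)
    print('theta',round(np.degrees(th),2),'radius',round(np.hypot(x,d[2]),1),'lat',round(d@UY,1))
    for t in range(5,75,5):
        if t>np.degrees(th)-1: a=np.radians(t); need_y=175*(1-np.cos(a))-d@UX; print(t,'y %.1f z %.1f'%(need_y,-(175*np.sin(a)-d[2])),end=' | ')
    print(); st()
E
python3 -m pendant '0 0 -.012 0 240;0 .001 -.012 0 240;0 .002 -.012 0 240;0 .003 -.012 0 240;0 .004 -.012 0 240' 40; python3 -c "
from h import *
arc()"
```

```text
t: 3.78
tcp_pos: [488.9, 47.6, 110.2]
tcp_rot: [-0.002, 0.638, 0.77, -0.007]
wrist_force: [3.9, -0.9, -5.5]
finger_gap: 0.122
theta 19.71 radius 175.5 lat -0.1
20 y 0.8 z -0.6 | 25 y 6.6 z -14.7 | 30 y 13.7 z -28.3 | 35 y 21.9 z -41.2 | 40 y 31.2 z -53.3 | 45 y 41.5 z -64.5 | 50 y 52.8 z -74.8 | 55 y 64.9 z -84.1 | 60 y 77.7 z -92.3 | 65 y 91.3 z -99.4 | 70 y 105.4 z -105.2 | 
3.78 [488.9  47.6 110.2] [-0.002  0.638  0.77  -0.007] F [ 3.9 -0.9 -5.5] gap 0.122 q [-0.68  0.23  0.59  1.9  -0.13  1.07  0.15]
```

```bash
python3 -m pendant '0 .004 -.009 0 240;0 .004 -.008 0 240;0 .004 -.008 0 240;0 .005 -.008 0 240;0 .005 -.008 0 240' 40; python3 -c "
from h import *
arc()"
```

```text
t: 4.2
tcp_pos: [508.9, 51.5, 152.3]
tcp_rot: [-0.005, 0.638, 0.77, -0.011]
wrist_force: [1.4, -0.6, -6.1]
finger_gap: 0.127
theta 34.97 radius 176.8 lat 0.0
35 y 1.5 z 0.9 | 40 y 10.8 z -11.2 | 45 y 21.1 z -22.4 | 50 y 32.4 z -32.7 | 55 y 44.5 z -42.0 | 60 y 57.3 z -50.2 | 65 y 70.9 z -57.3 | 70 y 85.0 z -63.1 | 
4.2 [508.9  51.5 152.3] [-0.005  0.638  0.77  -0.011] F [ 1.4 -0.6 -6.1] gap 0.127 q [-0.68  0.23  0.59  1.79 -0.13  1.18  0.14]
```

Now a gentler lift through the sliding range, to about 47 degrees.

```bash
python3 -m pendant '0 .005 -.004 0 240;0 .004 -.005 0 240;0 .005 -.005 0 240;0 .005 -.005 0 240;0 .005 -.004 0 240' 40; python3 -c "
from h import *
arc()"
python3 -m pendant '0 0 0 0 240;0 0 0 0 240;0 0 0 0 240;0 0 0 0 240;0 0 0 0 240' 40; python3 -c "
from h import *
arc(); a=snap('scene','a2'); b=snap('side','b2')
cv2.imwrite('pics/c2.png',np.hstack([cv2.resize(a['color'][130:300,210:395,::-1],(400,400)),cv2.resize(b['color'][100:260,150:330,::-1],(400,400))]))"
```

```text
t: 4.62
tcp_pos: [527.9, 55.3, 177.2]
tcp_rot: [-0.012, 0.638, 0.769, -0.017]
wrist_force: [-12.9, -1.4, 8.1]
finger_gap: 0.123
theta 45.16 radius 177.9 lat 0.2
45 y 1.7 z 2.4 | 50 y 13.0 z -7.9 | 55 y 25.1 z -17.2 | 60 y 38.0 z -25.4 | 65 y 51.5 z -32.4 | 70 y 65.6 z -38.3 | 
4.62 [527.9  55.3 177.2] [-0.012  0.638  0.769 -0.017] F [-12.9  -1.4   8.1] gap 0.123 q [-0.66  0.27  0.6   1.7  -0.15  1.26  0.15]
t: 5.03
tcp_pos: [529.0, 55.6, 178.5]
tcp_rot: [-0.012, 0.638, 0.769, -0.017]
wrist_force: [-3.2, -1.2, -1.5]
finger_gap: 0.121
theta 45.72 radius 178.1 lat 0.2
45 y 0.6 z 3.7 | 50 y 11.8 z -6.6 | 55 y 24.0 z -15.9 | 60 y 36.8 z -24.1 | 65 y 50.4 z -31.1 | 70 y 64.5 z -37.0 | 
5.03 [529.   55.6 178.5] [-0.012  0.638  0.769 -0.017] F [-3.2 -1.2 -1.5] gap 0.121 q [-0.66  0.27  0.6   1.69 -0.15  1.27  0.15]
```

View pics/c2.png

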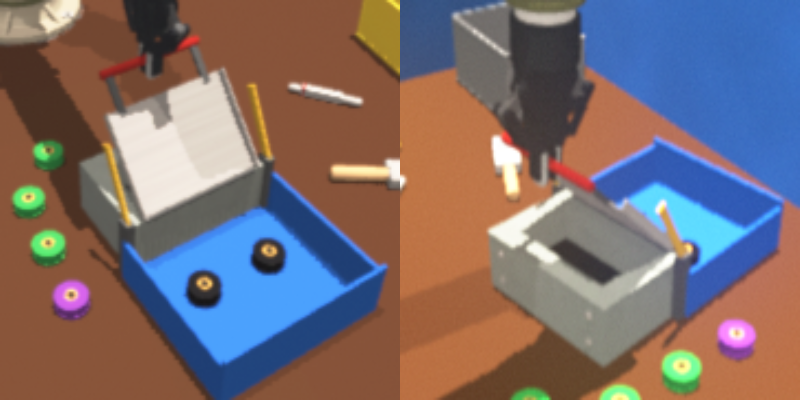

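Both wheels lie in the tray, at crop positions (204,288) and (268,254). I'll go on to 60 degrees.

```bash
python3 -m pendant '0 .006 -.006 0 240;0 .007 -.005 0 240;0 .007 -.005 0 240;0 .007 -.004 0 240;0 .006 -.003 0 240' 40
python3 -m pendant '0 0 0 0 240;0 0 0 0 240;0 0 0 0 240' 40; python3 -c "
from h import *
arc(); a=snap('scene','a3'); b=snap('side','b3')
cv2.imwrite('pics/c3.png',np.hstack([cv2.resize(a['color'][140:240,235:345,::-1],(400,400),interpolation=2),cv2.resize(b['color'][120:240,170:290,::-1],(400,400),interpolation=2)]))
for s,n in((a,'a'),(b,'b')):
  for t in(57,60,63):
    r=np.radians(t);d=-np.cos(r)*UX+np.array([0,0,np.sin(r)]);h=BAR+175*UX
    P=proj(s,[h+175*d+75*UY,h+175*d-75*UY,h+130*d+90*UY,h+130*d-90*UY]); print(n,t,np.round(P,1).tolist())
  d=-.5*UX+np.array([0,0,.866]);print('tips',np.round(proj(s,[h+100*d+111*UY,h+100*d-111*UY]),1).tolist())
"
```

```text
t: 5.55
tcp_pos: [558.0, 61.4, 203.4]
tcp_rot: [-0.017, 0.638, 0.769, -0.02]
wrist_force: [-8.4, -1.0, 6.5]
finger_gap: 0.123
t: 5.8
tcp_pos: [560.0, 61.8, 204.9]
tcp_rot: [-0.016, 0.638, 0.769, -0.018]
wrist_force: [-3.0, -0.5, 1.6]
finger_gap: 0.122
theta 58.93 radius 179.7 lat 0.5
60 y 5.2 z 2.4 | 65 y 18.8 z -4.7 | 70 y 32.9 z -10.5 | 
5.8 [560.   61.8 204.9] [-0.016  0.638  0.769 -0.018] F [-3.  -0.5  1.6] gap 0.122 q [-0.63  0.33  0.6   1.56 -0.18  1.35  0.17]
a 57 [[306.8, 144.6], [260.7, 160.3], [315.4, 158.5], [260.8, 178.3]]
a 60 [[308.6, 144.4], [262.2, 160.1], [316.8, 158.4], [261.9, 178.3]]
a 63 [[310.5, 144.3], [263.8, 160.2], [318.2, 158.4], [263.1, 178.5]]
tips [[325.1, 166.4], [258.0, 191.8]]
b 57 [[204.6, 143.0], [244.7, 161.9], [208.6, 151.2], [255.8, 174.2]]
b 60 [[206.8, 140.5], [247.0, 159.1], [210.2, 149.4], [257.4, 172.1]]
b 63 [[209.1, 138.1], [249.3, 156.4], [211.8, 147.7], [259.1, 170.2]]
tips [[209.7, 153.7], [267.2, 182.0]]
```

View pics/c3.png

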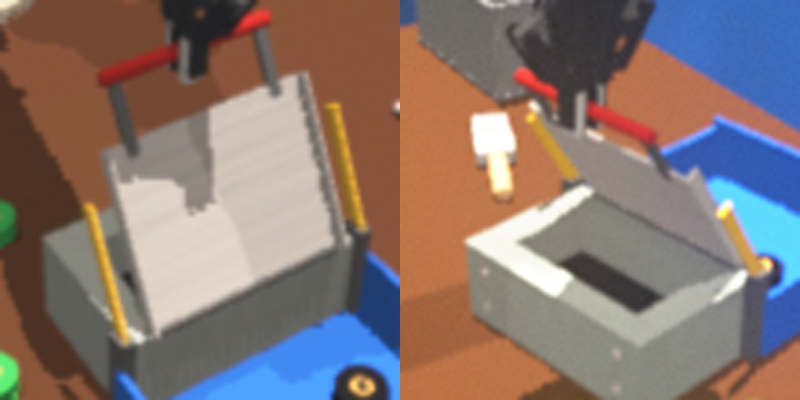

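```bash
cat > fit.py <<'E'
from h import *
from scipy.optimize import least_squares
import sys
def red(s,box):
    c=s['color'].astype(int); m=(c[...,0]>110)&(c[...,0]>1.9*c[...,1])&(c[...,0]-c[...,1]>75)&(c[...,0]>1.9*c[...,2])
    x0,y0,x1,y1=box; q=np.zeros_like(m); q[y0:y1,x0:x1]=m[y0:y1,x0:x1]; n,l,stt,_=cv2.connectedComponentsWithStats(q.astype(np.uint8),connectivity=8)
    for i in range(1,n):
        if stt[i,4]<8:q[l==i]=0
    v,u=np.nonzero(q); p=np.c_[u,v].astype(float); cols=np.unique(u)
    L=np.polyfit(u,v,1); e=[cols.min(),cols.max()]; print(len(u),e,np.polyval(L,e)); return np.array([[x,np.polyval(L,x)] for x in e])
tag=sys.argv[1]
obs=[(load('a'),red(load('a'),(235,165,292,200)),0,0),(load('b'),red(load('b'),(178,192,232,232)),0,1),
     (load('a'+tag),red(load('a'+tag),(255,138,318,168)),1,0),(load('b'+tag),red(load('b'+tag),(200,132,255,170)),1,1)]
# measured arm tips (middle of end face)
tips=[(load('a'),np.array([[326.9,166.1],[259.3,191.6]]),0),(load('b'),np.array([[210,153.8],[268.4,182.9]]),1)]
def model(p):
    x,y,yaw,th=p[:4]; b=p[4:].reshape(2,2); ux=np.array([np.cos(yaw),np.sin(yaw),0]);uy=np.array([-ux[1],ux[0],0]); h=np.array([x,y,76.5]); r=[]
    for s,e,k,c in obs:
        t=th*k; d=-np.cos(t)*ux+np.array([0,0,np.sin(t)]); P=proj(s,[h+175*d+75*uy,h+175*d-75*uy])+b[c]
        if c==0:P=P[::-1]
        g=P[1]-P[0]; g/=np.linalg.norm(g); n=np.array([-g[1],g[0]])
        D=e-P; r+=list(D@n/.4)+list(D@g/1.5)
    for s,e,c in tips:
        d=-.5*ux+np.array([0,0,.8660]); P=proj(s,[h+100*d+111*uy,h+100*d-111*uy])+b[c]; r+=list((e-P).ravel()/1.2)
    return np.r_[r,p[4:]/1.5]
f=least_squares(model,[650,78,.19,1.04,0,0,0,0]); C=np.linalg.inv(f.jac.T@f.jac)
print('hinge',np.round(f.x[:2],1),'yaw',np.degrees(f.x[2]),'theta',np.degrees(f.x[3]),'+-',np.degrees(C[3,3]**.5),'bias',np.round(f.x[4:],1)); print(np.round(f.fun,1))
E
python3 fit.py 3
```

```text
185 [np.int64(248), np.int64(290)] [187.12586822 172.00880724]
214 [np.int64(183), np.int64(222)] [200.13954213 224.72530171]
127 [np.int64(262), np.int64(309)] [158.98173564 143.28545516]
172 [np.int64(204), np.int64(246)] [141.79809463 161.16936446]
hinge [652.1  79.2] yaw 11.024253961952255 theta 58.147999861421454 +- 0.35716449171006176 bias [ 0.5 -1.2 -0.   0.4]
[-1.1  0.1 -0.5  0.3  0.6 -0.5 -1.2  0.2 -0.3  0.5 -0.1  0.4  0.3 -0.2
 -1.   0.3  0.8  0.8  0.3  0.8  0.4 -0.2  1.   0.6  0.3 -0.8 -0.   0.3]
```

```bash
python3 -m pendant '0 .003 -.001 0 240;0 .002 -.001 0 240;0 0 0 0 240;0 0 0 0 240;0 0 0 0 240' 40
python3 -c "
from h import *
arc(); snap('scene','a4'); snap('side','b4')"; python3 fit.py 4
```

```text
t: 6.32
tcp_pos: [562.8, 62.4, 206.7]
tcp_rot: [-0.017, 0.638, 0.769, -0.02]
wrist_force: [-4.2, -1.6, 0.4]
finger_gap: 0.122
theta 60.02 radius 179.8 lat 0.5
60 y 2.3 z 4.1 | 65 y 15.9 z -2.9 | 70 y 30.0 z -8.7 | 
6.32 [562.8  62.4 206.7] [-0.017  0.638  0.769 -0.02 ] F [-4.2 -1.6  0.4] gap 0.122 q [-0.63  0.34  0.6   1.55 -0.19  1.36  0.18]
185 [np.int64(248), np.int64(290)] [187.12586822 172.00880724]
214 [np.int64(183), np.int64(222)] [200.13954213 224.72530171]
127 [np.int64(263), np.int64(310)] [158.92368723 143.09838107]
173 [np.int64(205), np.int64(247)] [140.90233169 160.08268057]
hinge [652.3  79.5] yaw 11.05819197699174 theta 59.3792908561897 +- 0.36071674860341185 bias [ 0.5 -1.2 -0.   0.5]
[-1.2  0.1 -0.6  0.2  0.6 -0.5 -1.2  0.2 -0.1  0.5  0.1  0.5  0.3 -0.2
 -0.9  0.4  0.7  0.8  0.2  0.8  0.4 -0.2  1.   0.5  0.3 -0.8 -0.   0.4]
```

Vision gives 59.4 degrees and the arm kinematics 60.0. I'll make one small nudge and then a final check.

```bash
python3 -m pendant '0 .001 -.0005 0 240;0 0 0 0 240;0 0 0 0 240;0 0 0 0 240;0 0 0 0 240' 40
python3 -c "
from h import *
arc(); a=snap('scene','a5'); b=snap('side','b5')
cv2.imwrite('pics/c5.png',np.hstack([cv2.resize(a['color'][130:300,210:395,::-1],(400,400)),cv2.resize(b['color'][100:300,130:330,::-1],(400,400))]))"; python3 fit.py 5|grep theta
```

```text
t: 6.83
tcp_pos: [563.4, 62.5, 207.1]
tcp_rot: [-0.018, 0.638, 0.769, -0.02]
wrist_force: [-4.1, -0.7, 0.4]
finger_gap: 0.124
theta 60.24 radius 179.8 lat 0.5
60 y 1.7 z 4.5 | 65 y 15.3 z -2.5 | 70 y 29.4 z -8.4 | 
6.83 [563.4  62.5 207.1] [-0.018  0.638  0.769 -0.02 ] F [-4.1 -0.7  0.4] gap 0.124 q [-0.63  0.34  0.6   1.54 -0.19  1.37  0.18]
hinge [652.3  79.5] yaw 11.06390890191356 theta 59.608467016779144 +- 0.361446946621723 bias [ 0.5 -1.2 -0.   0.5]
```

View pics/c5.png

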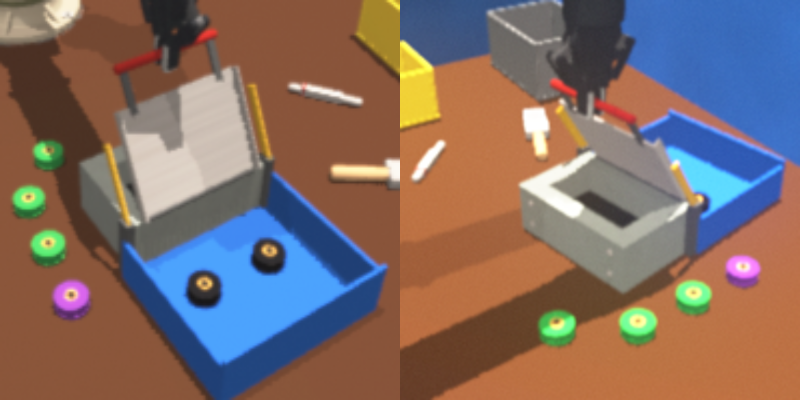

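The flap is held in line with the yellow arms, both wheels are in the tray at crop (204,288) and (268,254), and the nearby bystanders haven't moved. Handing in.

```bash
python3 -c "
from h import *
print(manip.hand_in()); st()"
```

```text
the job is handed in; nothing more can be done
None
the job is handed in; nothing more can be done
```

The job is handed in with the arm still gripping the red bar and holding the flap open at about 60 degrees. Both black wheels slid off over the hinge into the blue tray by about 45 degrees, and the gripper touched only the bar.

- **Angle:** the final camera fit gives 59.6 ± 0.4 degrees and the arm's own position gives 60.2. They differ by about 0.6 degrees, and the flap looks in line with the yellow arms.
- **Grip:** the bar was first caught too high on the fingers, so I opened them slightly and re-gripped lower before lifting. The measured lift radius was 180 mm instead of 175, probably from a slight tool tilt, the bar creeping in the grip, or an error in my hinge estimate.
- **Limits:** the job took about 7 s of the 34 s allowed. The wrist force readings I took stayed under about 16 N.
- **Bystanders:** the plug gauge, brush and the green and purple look-alikes looked unmoved in the final picture. The sprue runner and bracket were outside that crop, but the arm never went near them.

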